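# Lower a counting magnifier past its ratchet

### The job

Lower the magnifier over the culture dish for counting: with closed fingertips press the ribbed thumb tab on its arm until the ratchet pawl is lifted clear of the teeth, keep it pressed and push the arm gently down past the teeth until it rests on its bottom stop, then let go so that the pawl springs back into the lowest notch. Push on the tab only, without gripping or forcing it; do not touch the lens head or pull the arm up, and leave the dish and the other things where they are.

Things in the scene. Friction and masses are not known exactly. Their poses are not given: they have to be found in the camera images.
- magnifier: Colony-counting magnifier, fixed on the worktop: white light base 315 x 108 x 15 mm, upright steel quadrant plate 10 mm thick with ratchet teeth round its top, lens arm hinged on it. Origin on the worktop below the hinge; x level from hinge to lens side, y along the hinge axis, z up. The arm swings in the x-z plane.
- hinge_axis (a point): Centre of the arm's hinge on the quadrant plate, 97 mm over the worktop; the hinge axis is level, along the y of the magnifier.
- lens_arm (a joint): Arm angle above level, rad; 0 = level, on its bottom stop. Starts at 0.45 to 0.72. Notches at 0, 0.2, 0.4, 0.6: the engaged pawl stops the arm at the next notch below (40 N on the lens does not move it); upward it clicks freely. Stiff hinge: with the pawl free, some 7 to 14 N down on the tab lowers it, and it stays where it is left.
- pawl (a joint): Pawl lever's angle to the arm, rad; 0 = sprung home in a notch; up to 0.10 while its nose rides on a tooth; clear of the teeth above 0.115; 0.17 = tab pressed to its stop. Sprung: 3.5 N on the tab at first, 7.5 N at the stop. The tab is this lever's front end, 81 mm from its pivot; fully pressed it has gone 13.5 mm down towards the arm.
- tab: Black ribbed thumb tab on the pawl lever, above the arm (beam 20 mm wide) between quadrant and lens: 28 (along the arm) x 28 x 6 mm. Origin at the centre of its top, x towards the lens, z out of the top. Unpressed 138 mm from the hinge along the arm and 31 mm above the hinge-lens line; pressed 138 and 17 mm. Its top leans 0.15 rad down towards the lens.
- lens_head: Round lens head on the end of the arm: black ring 96 mm across and 17 mm thick with a clear lens; origin at the lens centre, 213 mm from the hinge. Not to be touched.
- culture_dish: Covered petri dish, 90 mm across and 16 mm tall, loose on the round panel of the base under the lens; origin at the centre of its underside. To be left alone.
- tally_counter: Loose round hand tally counter, 58 x 72 x 22 mm, lying on the worktop near its front edge; origin under its centre. To be left alone.
- marker: Loose felt marker, 14 x 128 x 14 mm, lying near the front edge; origin under its middle. To be left alone.
- sample_jar: Loose lidded jar, 60 mm across and 62 mm tall, standing behind the magnifier; origin under its centre. To be left alone.
- next_dish: Second covered petri dish, 90 mm across and 16 mm tall, loose on the worktop behind the magnifier; origin under its centre. To be left alone.

How it is judged (in metres and radians):
On the way, in this order (a step that is already met when the one before it is completed fails the run):
1. the tab is pressed and the pawl is clear of the teeth while the arm is still raised (value of joint pawl above 0.115 rad and value of joint lens_arm above 0.25 rad), for 0.05 s.
2. the arm is pushed down on to its bottom stop (value of joint lens_arm below 0.03 rad), for 0.1 s.
At the end, for the whole second after the job is handed in: The arm is level on its bottom stop (within 0.03 rad), the pawl has sprung home into the lowest notch (within 0.02 rad), the dish under the lens lies within 12 mm and the other loose things within 15 mm of where they were (value of joint lens_arm below 0.03 rad and value of joint pawl below 0.02 rad and distance of culture_dish from where it was at the start of the episode below 0.012 m and distance of each of tally_counter, marker, sample_jar, next_dish from where it was at the start of the episode below 0.015 m); the robot touches nothing.
It fails at once if the dish under the lens is shifted or lifted by more than 12 mm (distance of culture_dish from where it was at the start of the episode above 0.012 m).
It fails at once if a bystander is shifted by more than 15 mm (distance of any of tally_counter, marker, sample_jar, next_dish from where it was at the start of the episode above 0.015 m).
It fails at once if the lens head is touched by the robot (contact force between any of the fingers, the arm and lens_head above 1 N).
It fails at once if the arm is pulled up instead of pushed down (above 0.78 rad) (value of joint lens_arm above 0.78 rad).
It fails at once if the tab is squeezed or forced with more than 60 N (contact force between the fingers and tab above 60 N).
It also fails if it takes over 32 s, if anything falls off the work surface, if the arm or the gripper's body presses on something with over 40 N, if the wrist force passes 120 N, or if a joint passes its speed limit or range.

### The arm

A 6-joint arm with a two-finger parallel gripper is mounted at the origin on a cart in front of the work surface, level with it; the furniture and walls round the work are solid. World frame = base frame: x ahead of the robot, y to its left, z up, the work surface at z = 0. Lengths are in m, angles in degrees, forces in N, time in s.
With the tool pointing down it reaches from about 0.35 to 0.85 m from the base axis. Payload 8.1 kg.
Tool frame: the origin (TCP) lies at the very end of the fingers, on their centre line; the grasp point (between the pads) lies 19 mm behind it (bot.grip_depth is the distance from the TCP to the grasp point, in m); x points along the fingers, y is the direction in which the jaws open and shut, and the axes are right-handed (so a half turn about x gives the same grasp; the last joint's range is limited). The gripper opens to 93 mm and grips with 3 to 60 N. Pads are 15 mm wide; open, the fingers measure 128 mm over their backs; the gripper's body (75 mm by 188 mm) begins 65 mm behind the grasp point.
Start: joints at [-69.351, 7.471, 85.268, -0, 87.261, -4.893], TCP at [0.259, -0.541, 0.219] pointing down, gripper open.
Joint ranges: [-169.43, 169.43], [-51.17, 129.36], [1.28, 143.12], [-76.62, 256.62], [0, 156.53], [-152.29, 152.29]. Speed limits (degrees/s): [136.94, 136.94, 159.86, 180, 180, 180].

### API

Orientations are given as a 3x3 rotation matrix whose columns are the frame's x, y, z axes.
In Python, from rig import bot, optics, ticket, models gives the robot as it stands.
- The arm moves only by the shell command python3 -m crank 'ROWS' [FORCE]. ROWS is JSON, a list of rows, each a list of 3 entries, a list of its own where there are three numbers: the closure in counts, from 0 (fully open) to 255 (shut), then the shift along the tool's x, y, z in cm, then the turn, a rotation vector about the tool's x, y, z in rad. In form: [[jaw, [tx, ty, tz], [ax, ay, az]], ...]. A call has 1 to 8 rows; each row is the pose to reach, as a shift and turn from the pose measured when the call began, along the tool's axes at that moment; what a row does not reach only later rows make up. A row lasts 1/8 s, in which the tool goes at most 62.5 mm and 10.7 degrees, less where a joint would pass 70% of its speed; a pose out of reach is approached as far as the arm can. A call with a gripper value outside its range is refused whole. The fingers move at their own pace and stop on an object; FORCE is the grip in N (left out, the last holds). Time passes only in rows, so rows that repeat a pose let the fingers close. It gives the time, the measured TCP pose, the force and the opening at its end, in the units of the state.
- bot.get_obs(): the state, without advancing time (a new reading comes with each control period).
- optics.capture(name): name is "side" or "top" or "wrist"; returns the picture (400x640x3 uint8, red, green, blue); there is no depth.
- optics.camera_info(name): a dict with "fx", "fy", "cx", "cy" (pixels), "world_to_cam" (4x4, takes a point from world to camera coordinates). Camera axes: x right, y up, looking along -z (the intrinsics and any distortion apply to the point x, -y, -z); pixel columns grow to the right and rows downward; lengths in m; the calibration is good to about 2 mm. The wrist camera is an equidistant fisheye: a pixel r from the principal point sees the ray r / f radians off the axis. A picture is of the moment at which its call begins: read the wrist's pose just before it. camera_info takes no time and is no camera call; for the wrist camera it gives the pose at the moment of the call.
- ticket.close_job(): hands the job in, once; it reports no verdict.
Trained networks look in the newest picture that a camera, given by its name, has taken for a name from the list of things; names that differ only in an ending like _2 or _b are one class to them, and where a whole thing is asked for, a point or a joint stands for the part that bears it (a point fixed in the world has none). Each returns a list of dicts, best first, with "confidence" (0 to 1); they miss things now and then, are a little off and sometimes report something else, mostly with a low value. They report only what shows in the picture. A call takes as long as a camera call.
- models.masks_of(target, camera): "region" (400x640 bool, what is visible of it) and "location" ([column, row] in pixels, amid what is visible of it).
The state is a dict: "time_s": time; "joint_positions": joint angles; "joint_vel": joint speeds; "tau": joint torques, N m; "eef_pos": TCP position; "ee_rot": TCP orientation; "wrist_force": force on the tool from outside, world axes, zero at the start; "wrist_torque": the same for the moment, N m; "width": finger opening in m.
Only numpy, scipy, OpenCV 4.12 (cv2) and the standard library are available. Lean on these libraries where they do the work, as an engineer would, in place of code of your own. Each camera call takes 0.05 s, during which the arm holds its last target. There are 200 camera calls.

## Working session

There is one attempt and no reset: what is moved stays moved. The work goes in short steps, Python scripts to look and compute and a shell command to move; the robot and the scene stay as the last step left them, time stands still between calls to the robot, and variables do not carry over. Pictures are saved under pics/ and viewed, about 8 in all and at most 12, crops included, and the job is handed in when it is done.

```bash
mkdir -p pics; cat > look.py <<'E'
import numpy as np, cv2
from rig import bot, optics, ticket, models
def shot(cam,fn):
    im=optics.capture(cam); cv2.imwrite('pics/'+fn,cv2.cvtColor(im,cv2.COLOR_RGB2BGR)); return im
E
python3 - <<'E'
from look import *
np.set_printoptions(precision=4,suppress=True)
for c in ['side','top']:
    shot(c,c+'1.png'); i=optics.camera_info(c); print(c,{k:np.array(v) if k=='world_to_cam' else v for k,v in i.items()})
    for t in ['tab','lens_head','culture_dish','magnifier','lens_arm','sample_jar','next_dish']:
        print(t,[(round(d['confidence'],2),np.round(d['location'],1).tolist(),int(d['region'].sum())) for d in models.masks_of(t,c)[:2]])
o=bot.get_obs(); print(o['time_s'],o['eef_pos'],o['ee_rot'],o['wrist_force'])
a=cv2.imread('pics/side1.png');b=cv2.imread('pics/top1.png')
E
```

```text
side {'fx': 387.2591998747982, 'fy': 387.2591998747982, 'cx': 323.6163151935826, 'cy': 198.2034495624435, 'world_to_cam': array([[ 0.935 , -0.3545,  0.0093, -0.5975],
       [ 0.2352,  0.6396,  0.7318, -0.0819],
       [-0.2654, -0.6821,  0.6814, -0.9359],
       [ 0.    ,  0.    ,  0.    ,  1.    ]])}
tab []
lens_head [(0.93, [382.0, 241.4], 1254)]
culture_dish [(0.82, [375.2, 310.1], 1630), (0.6, [406.3, 269.6], 1209)]
magnifier [(0.76, [347.9, 253.0], 7209)]
lens_arm [(0.67, [365.2, 235.5], 2254)]
sample_jar [(0.85, [387.6, 210.0], 663)]
next_dish [(0.57, [408.1, 271.9], 1178), (0.21, [229.2, 181.2], 121)]
top {'fx': 373.9311520348975, 'fy': 373.9311520348975, 'cx': 326.47027074316526, 'cy': 197.70113132645008, 'world_to_cam': array([[-0.0106, -0.9999, -0.0104, -0.1967],
       [ 0.9862, -0.0122,  0.1651, -0.5889],
       [-0.1652, -0.0085,  0.9862, -0.9211],
       [ 0.    ,  0.    ,  0.    ,  1.    ]])}
tab [(0.68, [393.1, 193.0], 170)]
lens_head [(0.74, [427.6, 182.8], 1594)]
culture_dish [(0.46, [414.5, 212.8], 193)]
magnifier [(0.8, [389.0, 200.4], 5198)]
lens_arm [(0.62, [421.7, 190.8], 2241)]
sample_jar [(0.73, [333.1, 150.6], 554)]
next_dish [(0.69, [390.1, 160.8], 838)]
0.8 [ 0.2587 -0.5414  0.2187] [[-0.      0.4312 -0.9023]
 [-0.0001 -0.9023 -0.4312]
 [-1.      0.      0.    ]] [ 0.048  -0.2876  0.3473]
```

```bash
python3 - <<'E'
import cv2
a=cv2.imread('pics/side1.png')[130:350,220:500];b=cv2.imread('pics/top1.png')[120:280,290:490]
cv2.imwrite('pics/side_c.png',cv2.resize(a,None,fx=2.7,fy=2.7,interpolation=3));cv2.imwrite('pics/top_c.png',cv2.resize(b,None,fx=3.7,fy=3.7,interpolation=3))
E
```

```text
(no output)
```

View pics/side_c.png

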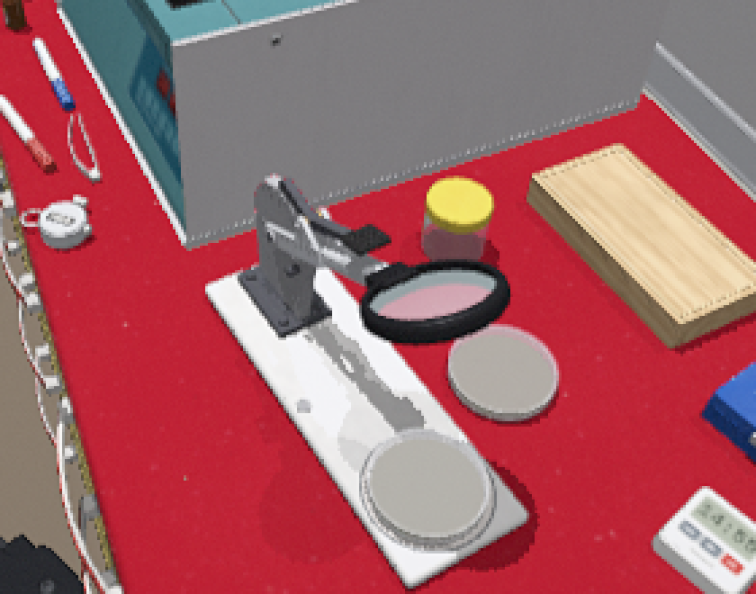

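View pics/top_c.png

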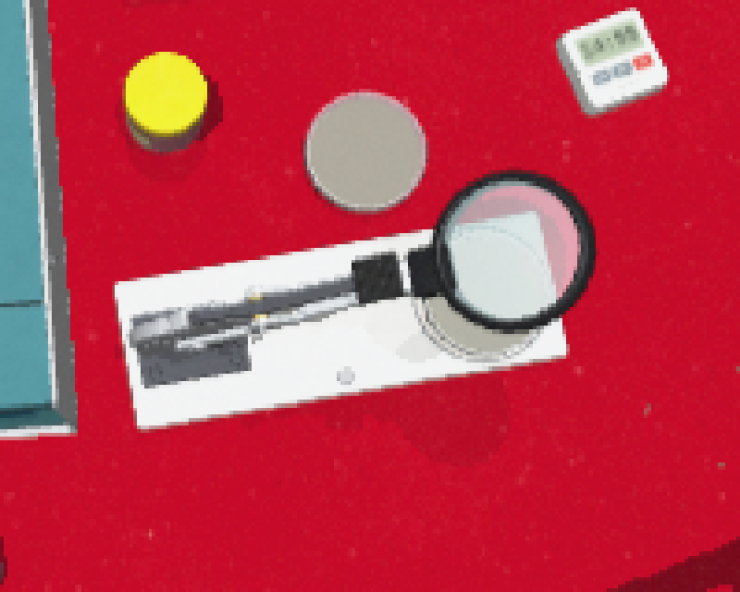

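The side view shows the tab at about (357,218), the lens ring at (381,241) and the hinge end towards the grey instrument. The top view has the tab at (391.6,195) and the ring at (429.5,187.3). I'll fit the magnifier's pose and arm angle to these.

```bash
cat > fit.py <<'E'
from look import *
from scipy.optimize import least_squares
np.set_printoptions(precision=4,suppress=True)
I={c:optics.camera_info(c) for c in('side','top')}
def proj(c,P):
    i=I[c];p=np.array(i['world_to_cam'])@np.r_[P,1];return np.array([i['cx']+i['fx']*p[0]/-p[2],i['cy']+i['fy']*p[1]/p[2]])
def pt(q,a,h):  # along arm a, above h
    x,y,w,t=q;r=a*np.cos(t)-h*np.sin(t);z=.097+a*np.sin(t)+h*np.cos(t)
    return np.array([x+r*np.cos(w),y+r*np.sin(w),z])
if __name__=='__main__':
    obs=[('top',(391.6,195),.138,.031),('side',(357,218),.138,.031),('top',(429.5,187.3),.213,0),('side',(380.7,241.1),.213,0)]
    f=lambda q:np.concatenate([proj(c,pt(q,a,h))-u for c,u,a,h in obs])
    s=least_squares(f,[.6,-.2,-1.5,.6]);q=s.x
    print('q',q,'res',s.fun.reshape(-1,2))
    def ray(c,u,z):
        i=I[c];M=np.array(i['world_to_cam']);d=M[:3,:3].T@[(u[0]-i['cx'])/i['fx'],-(u[1]-i['cy'])/i['fy'],-1];o=-M[:3,:3].T@M[:3,3];return o+d*(z-o[2])/d[2]
    B=[ray('top',(290+a/3.7,120+b/3.7),.015) for a,b in((137,428),(568,355),(115,283))];print('base',B)
    e=B[1]-B[0];print('yaw',np.arctan2(e[1],e[0]),np.linalg.norm(e),np.linalg.norm(B[2]-B[0]))
    print('tab',pt(q,.138,.031),'lens',pt(q,.213,0),'dish',ray('side',(220+427/2.7,130+488/2.7),.023), 'level lens',pt([*q[:3],0],.213,0))
E
python3 fit.py
```

```text
q [ 0.5525 -0.2446 -1.4218  0.496 ] res [[ 0.7383 -0.5439]
 [-1.1985 -1.9773]
 [-0.195   0.6407]
 [ 1.0454  1.0858]]
base [array([ 0.4906, -0.2035,  0.015 ]), array([ 0.5393, -0.5128,  0.015 ]), array([ 0.5956, -0.1887,  0.015 ])]
yaw -1.4148198989889598 0.3130729457601966 0.10601875033380521
tab [ 0.5683 -0.35    0.1899] lens [ 0.5803 -0.4298  0.1984] dish [ 0.58   -0.4577  0.023 ] level lens [ 0.5841 -0.4552  0.097 ]
```

```bash
cat > plan.py <<'E'
from fit import *
from scipy.spatial.transform import Rotation as R
def pose(w,phi):
    u=np.array([np.cos(w),np.sin(w),0]);k=np.array([0,0,1.])
    n=-np.sin(phi)*u+np.cos(phi)*k; z=np.cos(phi)*u+np.sin(phi)*k
    return np.column_stack([-n,np.cross(z,-n),z])
def rel(P,w,phi):
    o=bot.get_obs();R0=np.array(o['ee_rot'])
    return np.round(R0.T@(P-np.array(o['eef_pos']))*100,2).tolist(),np.round(R.from_matrix(R0.T@pose(w,phi)).as_rotvec(),3).tolist()
E
python3 - <<'E'
from plan import *
w=-1.418;q=[.5525,-.2446,w,.5];o=bot.get_obs()
print('up',rel(np.array(o['eef_pos'])+[0,0,.1],w,0.2))
P=pt(q,.138,.031);h=P-pose(w,.2)[:,0]*.10;print(P,h,rel(h,w,.2))
E
```

```text
up ([-10.0, 0.0, 0.0], [-1.273, -0.172, 0.128])
[ 0.5687 -0.3496  0.1904] [ 0.5656 -0.33    0.2884] ([-6.97, -5.84, -36.81], [-1.273, -0.172, 0.128])
```

```bash
python3 -m crank '[[255,[-6,0,0],[0,0,0]],[255,[-11,0,-4],[-0.16,0,0]],[255,[-11,-1.5,-9],[-0.32,0,0]],[255,[-11,-2.5,-14],[-0.48,0,0]],[255,[-11,-3.5,-19],[-0.64,0,0]],[255,[-11,-4.5,-24],[-0.8,0,0]],[255,[-11,-5.3,-29],[-0.96,0,0]],[255,[-11,-5.84,-34],[-1.12,-0.1,0.06]]]' 10
python3 - <<'E'
from plan import *
w=-1.418;q=[.5525,-.2446,w,.5]
P=pt(q,.138,.031);h=P-pose(w,.2)[:,0]*.10;print(rel(h,w,.2))
E
```

```text
time_s: 1.8
eef_pos: [0.5411, -0.3425, 0.328]
ee_rot: [[-0.004, 1.0, -0.007], [-0.107, -0.008, -0.994], [-0.994, -0.003, 0.107]]
wrist_force: [1.4, -0.8, -0.8]
width: 0.0176
([3.8, 2.46, -1.69], [-0.158, -0.092, 0.027])
```

```bash
python3 -m crank '[[255,[1.5,2.46,-1.69],[-0.158,-0.092,0.027]],[255,[3,2.46,-1.69],[-0.158,-0.092,0.027]],[255,[3.8,2.46,-1.69],[-0.158,-0.092,0.027]],[255,[3.8,2.46,-1.69],[-0.158,-0.092,0.027]]]'
python3 - <<'E'
from plan import *
w=-1.418;q=[.5525,-.2446,w,.5]
P=pt(q,.138,.031);h=P-pose(w,.2)[:,0]*.10;print(rel(h,w,.2))
i=optics.camera_info('wrist');print(i)
im=shot('wrist','w1.png')
for t in('tab','lens_head'):print(t,[(round(d['confidence'],2),np.round(d['location'],1).tolist(),int(d['region'].sum()))for d in models.masks_of(t,'wrist')[:2]])
for n,X in(('tab',P),('lens',pt(q,.213,0)),('hinge',pt(q,0,0))):
    p=np.array(i['world_to_cam'])@np.r_[X,1];v=np.array([p[0],-p[1],-p[2]]);th=np.arctan2(np.hypot(v[0],v[1]),v[2]);d=v[:2]/np.hypot(v[0],v[1]);print(n,i['cx']+i['fx']*th*d[0],i['cy']+i['fy']*th*d[1])
E
```

```text
time_s: 2.3
eef_pos: [0.5645, -0.3312, 0.2876]
ee_rot: [[0.028, 0.989, 0.146], [-0.195, 0.149, -0.969], [-0.98, -0.001, 0.197]]
wrist_force: [-0.5, 0.1, 0.3]
width: 0.0004
([-0.1, 0.13, -0.08], [-0.003, -0.002, 0.002])
{'fx': 309.70691628693146, 'fy': 309.70691628693146, 'cx': 321.67082618414526, 'cy': 197.28366569869848, 'world_to_cam': array([[ 0.9888,  0.1494, -0.0017, -0.5092],
       [-0.1324,  0.8705, -0.474 ,  0.4704],
       [-0.0694,  0.4689,  0.8805, -0.2401],
       [ 0.    ,  0.    ,  0.    ,  1.    ]])}
tab [(0.8, [322.8, 192.4], 989)]
lens_head [(0.83, [337.3, 234.6], 1379)]
tab 322.26824145258394 196.71768370656136
lens 322.40675995867974 271.33405143723394
hinge 322.0411417148435 66.4602750547993
```

View pics/w1.png

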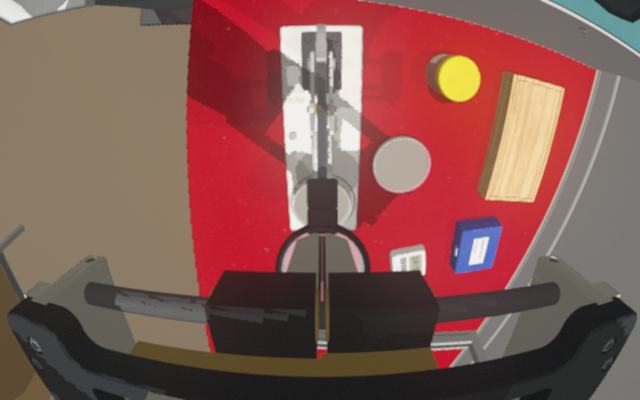

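The wrist view has the tab at about (322,190), against a predicted (322,197). Lateral alignment is exact, and along the arm the tab lies about 2 mm nearer the hinge. I'll descend along the tool axis.

```bash
python3 -m crank '[[255,[3,0.1,-0.2],[0,0,0]],[255,[6,0.1,-0.25],[0,0,0]],[255,[8,0.1,-0.25],[0,0,0]],[255,[8.8,0.1,-0.25],[0,0,0]],[255,[8.8,0.1,-0.25],[0,0,0]]]'
python3 -m crank '[[255,[0.3,0,0],[0,0,0]],[255,[0.6,0,0],[0,0,0]],[255,[0.6,0,0],[0,0,0]]]'
python3 - <<'E'
from plan import *
im=shot('side','s2.png')[150:290,260:460];cv2.imwrite('pics/s2c.png',cv2.resize(im[:,:,::-1],None,fx=3.8,fy=3.8,interpolation=3))
print(bot.get_obs()['wrist_force'])
E
```

```text
time_s: 3.08
eef_pos: [0.5685, -0.3463, 0.2027]
ee_rot: [[0.03, 0.989, 0.146], [-0.196, 0.149, -0.969], [-0.98, 0.001, 0.199]]
wrist_force: [-0.1, 0.8, 0.3]
width: 0.0007
time_s: 3.45
eef_pos: [0.5688, -0.3474, 0.1969]
ee_rot: [[0.03, 0.989, 0.146], [-0.196, 0.149, -0.969], [-0.98, 0.001, 0.199]]
wrist_force: [0.1, -0.3, 0.2]
width: 0.0008
[-0.546   0.2442  0.8422]
```

View pics/s2c.png

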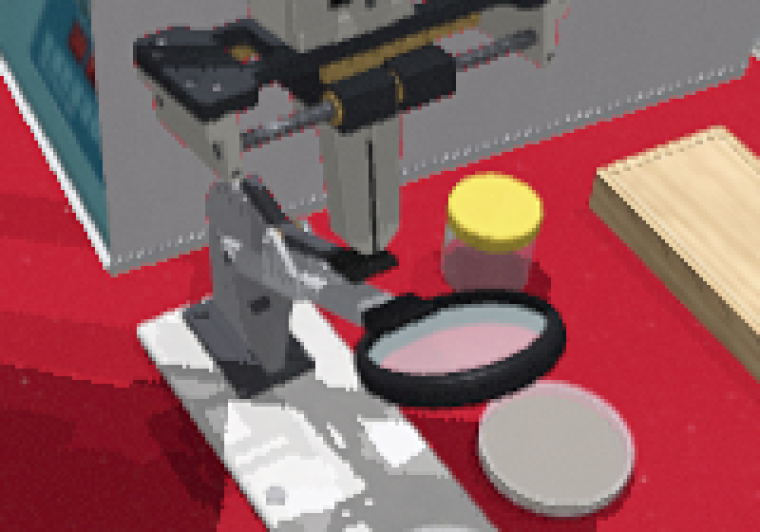

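The fingertips sit just over the tab (crop about (370,260)), centred and well clear of the lens ring. I'll go on to contact in small steps.

```bash
python3 -m crank '[[255,[0.2,0,0],[0,0,0]],[255,[0.4,0,0],[0,0,0]],[255,[0.4,0,0],[0,0,0]]]'; python3 -m crank '[[255,[0.2,0,0],[0,0,0]],[255,[0.4,0,0],[0,0,0]],[255,[0.4,0,0],[0,0,0]]]'; python3 -m crank '[[255,[0.2,0,0],[0,0,0]],[255,[0.3,0,0],[0,0,0]],[255,[0.3,0,0],[0,0,0]]]'
```

```text
time_s: 3.88
eef_pos: [0.5687, -0.3481, 0.1927]
ee_rot: [[0.03, 0.989, 0.146], [-0.196, 0.149, -0.969], [-0.98, 0.0, 0.198]]
wrist_force: [0.3, -0.2, -0.3]
width: 0.0004
time_s: 4.25
eef_pos: [0.569, -0.3491, 0.1892]
ee_rot: [[0.03, 0.989, 0.146], [-0.197, 0.149, -0.969], [-0.98, 0.001, 0.199]]
wrist_force: [-0.7, -0.2, 3.2]
width: 0.0004
time_s: 4.62
eef_pos: [0.5693, -0.3503, 0.187]
ee_rot: [[0.031, 0.989, 0.146], [-0.198, 0.149, -0.969], [-0.98, 0.002, 0.2]]
wrist_force: [-2.1, 0.1, 5.0]
width: 0.0001
```

```bash
python3 -m crank '[[255,[0.2,0,0],[0,0,0]],[255,[0.4,0,0],[0,0,0]],[255,[0.4,0,0],[0,0,0]]]'; python3 -m crank '[[255,[0.2,0,0],[0,0,0]],[255,[0.4,0,0],[0,0,0]],[255,[0.4,0,0],[0,0,0]]]';python3 -m crank '[[255,[0.2,0,0],[0,0,0]],[255,[0.3,0,0],[0,0,0]],[255,[0.3,0,0],[0,0,0]]]'
```

```text
time_s: 5.0
eef_pos: [0.5696, -0.3519, 0.1839]
ee_rot: [[0.032, 0.989, 0.145], [-0.199, 0.149, -0.969], [-0.979, 0.002, 0.202]]
wrist_force: [-2.1, -1.7, 6.2]
width: 0.0007
time_s: 5.38
eef_pos: [0.5698, -0.3534, 0.1809]
ee_rot: [[0.033, 0.989, 0.145], [-0.201, 0.148, -0.968], [-0.979, 0.003, 0.203]]
wrist_force: [-2.6, -0.2, 7.2]
width: 0.0004
time_s: 5.75
eef_pos: [0.57, -0.3545, 0.1791]
ee_rot: [[0.033, 0.989, 0.144], [-0.202, 0.148, -0.968], [-0.979, 0.003, 0.204]]
wrist_force: [-3.9, 0.2, 7.1]
width: 0.0007
```

```bash
cat > arc.py <<'E'
from plan import *
import sys
w=-1.418
o=bot.get_obs();P=np.array(o['eef_pos']);u=np.array([np.cos(w),np.sin(w)])
r=(P[:2]-[.5525,-.2446])@u;h=P[2]-.097;v=np.array([-u[1],u[0]])
print('r,h,lat',r,h,(P[:2]-[.5525,-.2446])@v,'theta if above=17mm',np.arctan2(h,r)-np.arctan2(.017,.137),'rad',np.hypot(r,h),'tilt',np.arctan2(o['ee_rot'][2][2],-o['ee_rot'][2][0]),'F',o['wrist_force'],o['time_s'])
dep=float(sys.argv[1])
f0=np.arctan2(.017,.137);th0=np.arctan2(h,r)-f0
for k in map(float,sys.argv[2:]):
    th=th0-k;print(k,round(th,3),rel(pt([.5525,-.2446,w,th],.137,.017-dep),w,-.18+.75*th))
E
python3 arc.py .003 0 .04 .08 .12 .16
```

```text
r,h,lat 0.11124039483934436 0.08207272326657108 0.0005885622958881337 theta if above=17mm 0.5121881936247752 rad 0.13824021610372428 tilt 0.20586729080413357 F [-3.9201  0.1617  7.0875] 5.75
0.0 0.512 ([0.29, -0.06, 0.07], [-0.005, 0.002, -0.002])
0.04 0.472 ([0.8, -0.06, 0.28], [-0.005, 0.032, -0.002])
0.08 0.432 ([1.32, -0.06, 0.47], [-0.005, 0.062, -0.002])
0.12 0.392 ([1.85, -0.06, 0.64], [-0.005, 0.092, -0.002])
0.16 0.352 ([2.38, -0.06, 0.78], [-0.005, 0.122, -0.003])
```

```bash
python3 -m crank '[[255,[0.2,0,0],[0,0,0]],[255,[0.4,0,0.07],[0,0,0]],[255,[0.4,0,0.07],[0,0,0]]]'; python3 -m crank '[[255,[0.2,0,0.05],[0,0,0]],[255,[0.4,0,0.07],[0,0,0]],[255,[0.4,0,0.1],[0,0.01,0]]]'
python3 - <<'E'
from plan import *
im=shot('side','s3.png')[150:290,260:460];cv2.imwrite('pics/s3c.png',cv2.resize(im[:,:,::-1],None,fx=3.8,fy=3.8,interpolation=3))
E
python3 arc.py .003 0 .04 .08 .12 .16
```

```text
time_s: 6.12
eef_pos: [0.5703, -0.3564, 0.1762]
ee_rot: [[0.034, 0.989, 0.144], [-0.203, 0.148, -0.968], [-0.979, 0.004, 0.205]]
wrist_force: [-3.5, 0.2, 7.5]
width: 0.0008
time_s: 6.5
eef_pos: [0.5706, -0.3584, 0.1734]
ee_rot: [[0.033, 0.989, 0.144], [-0.194, 0.148, -0.97], [-0.981, 0.004, 0.196]]
wrist_force: [-4.3, 1.8, 7.3]
width: 0.0007
r,h,lat 0.11524618332051767 0.07643115115611807 0.000587892330872219 theta if above=17mm 0.4621415309892119 rad 0.1382873950763255 tilt 0.19674977556661058 F [-3.6503  2.1578  7.6447] 6.55
0.0 0.462 ([0.3, -0.06, 0.06], [-0.005, 0.03, -0.003])
0.04 0.422 ([0.82, -0.06, 0.24], [-0.005, 0.06, -0.003])
0.08 0.382 ([1.34, -0.06, 0.41], [-0.005, 0.09, -0.003])
0.12 0.342 ([1.87, -0.06, 0.56], [-0.005, 0.12, -0.003])
0.16 0.302 ([2.41, -0.06, 0.68], [-0.005, 0.15, -0.003])
```

View pics/s3c.png

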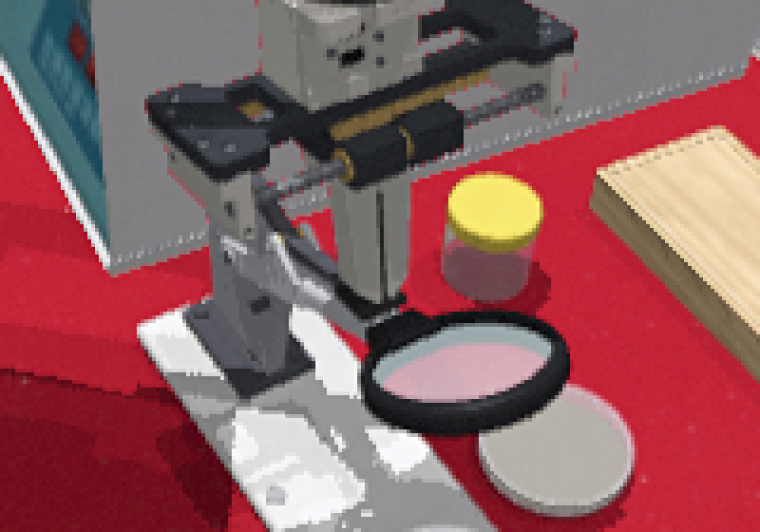

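The tab is pressed down close to the arm and the arm is already creeping down (lens lowered a little, fingers clear of it). I'll follow the arc.

```bash
python3 -m crank '[[255,[0.3,0,0.06],[0,0.01,0]],[255,[0.55,-0.03,0.15],[0,0.03,0]],[255,[0.82,-0.06,0.24],[0,0.06,0]],[255,[1.08,-0.06,0.33],[0,0.075,0]],[255,[1.34,-0.06,0.41],[0,0.09,0]],[255,[1.6,-0.06,0.48],[0,0.105,0]],[255,[1.87,-0.06,0.55],[0,0.12,0]]]'; python3 arc.py .003 0 .04 .08 .12 .16
```

```text
time_s: 7.42
eef_pos: [0.5719, -0.3673, 0.157]
ee_rot: [[0.016, 0.989, 0.147], [-0.075, 0.148, -0.986], [-0.997, 0.005, 0.077]]
wrist_force: [-1.3, 2.2, 6.6]
width: 0.0005
r,h,lat 0.12426469875396169 0.06000877451028799 0.0005163097175872154 theta if above=17mm 0.32642656140995635 rad 0.13799553751712204 tilt 0.07657883549248197 F [-1.2649  2.2284  6.6002] 7.425
0.0 0.326 ([0.29, -0.05, 0.08], [-0.005, 0.012, -0.005])
0.04 0.286 ([0.81, -0.05, 0.26], [-0.005, 0.042, -0.005])
0.08 0.246 ([1.34, -0.06, 0.42], [-0.005, 0.072, -0.005])
0.12 0.206 ([1.87, -0.06, 0.55], [-0.004, 0.102, -0.005])
0.16 0.166 ([2.41, -0.06, 0.67], [-0.004, 0.132, -0.005])
```

```bash
python3 -m crank '[[255,[0.35,0,0.06],[0,0.01,0]],[255,[0.7,-0.03,0.16],[0,0.025,0]],[255,[1.0,-0.05,0.26],[0,0.04,0]],[255,[1.28,-0.05,0.34],[0,0.055,0]],[255,[1.55,-0.05,0.42],[0,0.07,0]],[255,[1.8,-0.05,0.48],[0,0.085,0]],[255,[2.1,-0.05,0.55],[0,0.1,0]]]'; python3 arc.py .004 0 .04 .08 .12 .16 .2
```

```text
time_s: 8.3
eef_pos: [0.5732, -0.3748, 0.1376]
ee_rot: [[0.003, 0.989, 0.148], [0.023, 0.148, -0.989], [-1.0, 0.007, -0.023]]
wrist_force: [-1.6, 0.1, 8.5]
width: 0.0003
r,h,lat 0.13183001391292587 0.04062783236217005 0.0006288210859173098 theta if above=17mm 0.1754910393161384 rad 0.13794844446651372 tilt -0.02272255083022491 F [-1.557   0.1169  8.4786] 8.3
0.0 0.175 ([0.39, -0.07, 0.09], [-0.004, 0.026, -0.007])
0.04 0.135 ([0.92, -0.07, 0.24], [-0.004, 0.056, -0.007])
0.08 0.095 ([1.45, -0.07, 0.36], [-0.004, 0.086, -0.007])
0.12 0.055 ([1.99, -0.07, 0.47], [-0.004, 0.116, -0.007])
0.16 0.015 ([2.54, -0.08, 0.55], [-0.004, 0.146, -0.007])
0.2 -0.025 ([3.09, -0.08, 0.62], [-0.004, 0.176, -0.007])
```

```bash
python3 -m crank '[[255,[0.35,0,0.06],[0,0.01,0]],[255,[0.65,-0.03,0.16],[0,0.035,0]],[255,[0.92,-0.05,0.24],[0,0.056,0]],[255,[1.18,-0.07,0.3],[0,0.07,0]],[255,[1.45,-0.07,0.36],[0,0.086,0]],[255,[1.7,-0.07,0.42],[0,0.1,0]]]'; python3 arc.py .004 0 .04 .08 .12 .16 .2
```

```text
time_s: 9.05
eef_pos: [0.5738, -0.3789, 0.1214]
ee_rot: [[-0.01, 0.989, 0.148], [0.122, 0.148, -0.981], [-0.992, 0.008, -0.122]]
wrist_force: [-0.5, 0.7, 7.2]
width: 0.0005
r,h,lat 0.1359637472944878 0.024443226247692337 0.0005922027264371963 theta if above=17mm 0.054420916576725015 rad 0.1381434467781777 tilt -0.12241352677781374 F [-0.5364  0.7156  7.239 ] 9.05
0.0 0.054 ([0.4, -0.06, 0.06], [-0.003, 0.017, -0.009])
0.04 0.014 ([0.93, -0.07, 0.2], [-0.003, 0.047, -0.009])
0.08 -0.026 ([1.47, -0.07, 0.31], [-0.003, 0.077, -0.009])
0.12 -0.066 ([2.01, -0.07, 0.41], [-0.003, 0.107, -0.009])
0.16 -0.106 ([2.56, -0.08, 0.48], [-0.003, 0.137, -0.009])
0.2 -0.146 ([3.1, -0.08, 0.53], [-0.003, 0.167, -0.009])
```

Near the bottom now, so I'll use small steps until the force shows the stop.

```bash
python3 -m crank '[[255,[0.3,0,0.06],[0,0.01,0]],[255,[0.5,-0.03,0.1],[0,0.02,0]],[255,[0.7,-0.05,0.15],[0,0.03,0]],[255,[0.8,-0.05,0.17],[0,0.03,0]]]';  python3 -m crank '[[255,[0.2,0,0.03],[0,0,0]],[255,[0.4,0,0.05],[0,0,0]],[255,[0.4,0,0.05],[0,0,0]]]'; python3 arc.py .004 0 .04
```

```text
time_s: 9.55
eef_pos: [0.5741, -0.3797, 0.1147]
ee_rot: [[-0.013, 0.989, 0.147], [0.151, 0.148, -0.977], [-0.988, 0.01, -0.152]]
wrist_force: [-2.9, 2.1, 12.7]
width: 0.0007
time_s: 9.93
eef_pos: [0.5746, -0.38, 0.1143]
ee_rot: [[-0.011, 0.989, 0.148], [0.151, 0.148, -0.977], [-0.989, 0.011, -0.151]]
wrist_force: [-6.3, 4.2, 21.0]
width: 0.0004
r,h,lat 0.13713320507458326 0.01726788066699439 0.0012082176442855914 theta if above=17mm 0.001804700127439135 rad 0.13821611930870173 tilt -0.15111902961098608 F [-6.3251  4.1515 21.0296] 9.925
0.0 0.002 ([0.4, -0.13, 0.05], [-0.002, 0.028, -0.012])
0.04 -0.038 ([0.93, -0.13, 0.17], [-0.002, 0.058, -0.012])
```

At 21 N the arm no longer moves, and the estimated angle is 0.002 rad, so this is the stop. I'll hold briefly, then lift straight off.

```bash
python3 -m crank '[[255,[0.3,0,0],[0,0,0]],[255,[0.3,0,0],[0,0,0]],[255,[-0.3,0,0],[0,0,0]],[255,[-1,0,0],[0,0,0]],[255,[-2,0,0],[0,0,0]],[255,[-4,0,0],[0,0,0]],[255,[-7,0,0],[0,0,0]],[255,[-7,0,0],[0,0,0]]]'
python3 - <<'E'
from plan import *
im=shot('side','s4.png')[150:350,240:500];cv2.imwrite('pics/s4c.png',cv2.resize(im[:,:,::-1],None,fx=3,fy=3,interpolation=3))
q=[.5525,-.2446,-1.418,0]
for t in('tab','lens_head','culture_dish'):print(t,[(round(d['confidence'],2),np.round(d['location'],1).tolist())for d in models.masks_of(t,'side')[:2]])
for th in(0,.03,.06,.2):
    q[3]=th;print(th,'lens',proj('side',pt(q,.213,0)),'tab0',proj('side',pt(q,.138,.031)),'tabP',proj('side',pt(q,.138,.017)))
print(bot.get_obs()['wrist_force'])
E
```

```text
time_s: 10.92
eef_pos: [0.5768, -0.3923, 0.1878]
ee_rot: [[-0.007, 0.989, 0.148], [0.146, 0.148, -0.978], [-0.989, 0.015, -0.146]]
wrist_force: [0.4, -0.2, 0.1]
width: 0.0003
tab [(0.44, [361.3, 251.0])]
lens_head [(0.65, [382.8, 287.9])]
culture_dish []
0 lens [384.1329 287.3032] tab0 [362.8154 248.8954] tabP [362.2499 253.5375]
0.03 lens [384.5053 285.2614] tab0 [362.6951 247.1526] tabP [362.2506 251.977 ]
0.06 lens [384.8195 283.1193] tab0 [362.5368 245.3665] tabP [362.2148 250.3689]
0.2 lens [385.4759 271.8427] tab0 [361.293  236.5213] tabP [361.5585 242.2827]
[-0.4378 -0.341   0.0175]
```

View pics/s4c.png

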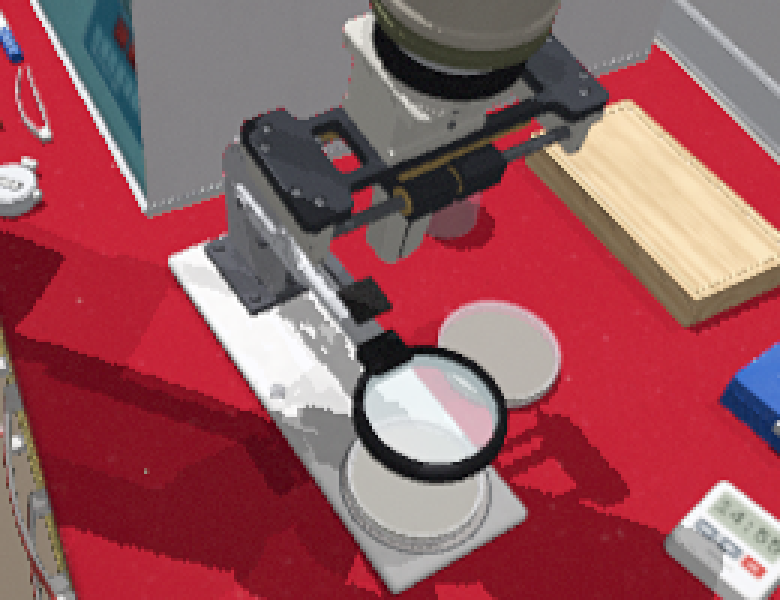

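The lens sits at the θ≈0 position (row 287.9 against a predicted 287.3). The tab, at about (361.7,249.3), is back at its unpressed position (predicted 248.9). I'll back off a bit more and hand in.

```bash
python3 -m crank '[[255,[-2,0,0],[0,0,0]],[255,[-4,0,0],[0,0,0]],[255,[-6,0,0],[0,0,0]],[255,[-6,0,0],[0,0,0]]]'
python3 - <<'E'
from plan import *
shot('top','t5.png')
for t in('sample_jar','next_dish','lens_head','tab'):print(t,[(round(d['confidence'],2),np.round(d['location'],1).tolist())for d in models.masks_of(t,'top')[:1]])
shot('side','s5.png')
for t in('sample_jar','next_dish','lens_head','tab','culture_dish'):print(t,[(round(d['confidence'],2),np.round(d['location'],1).tolist())for d in models.masks_of(t,'side')[:2]])
print(bot.get_obs()['wrist_force']); ticket.close_job()
E
```

```text
time_s: 11.62
eef_pos: [0.5767, -0.4005, 0.2454]
ee_rot: [[-0.008, 0.989, 0.148], [0.148, 0.148, -0.978], [-0.989, 0.014, -0.148]]
wrist_force: [-0.2, 0.9, -0.1]
width: 0.0005
sample_jar [(0.62, [333.9, 148.0])]
next_dish [(0.79, [388.2, 160.9])]
lens_head [(0.41, [428.9, 206.6])]
tab []
sample_jar [(0.83, [391.1, 215.4])]
next_dish [(0.64, [352.1, 275.0]), (0.58, [410.8, 267.3])]
lens_head [(0.83, [384.3, 288.1])]
tab [(0.58, [361.6, 250.0]), (0.58, [377.8, 317.0])]
culture_dish [(0.6, [377.7, 317.3])]
[-0.0818 -0.5239  0.1049]
the job is handed in; nothing more can be done
```

The magnifier arm is down on its bottom stop and the pawl has sprung back; the job was handed in at about 12 s of the 32 s allowed. I pressed the tab with closed fingertips and followed the arm's arc down from about 0.5 rad. At the stop I read 21 N at the wrist, the highest reading I took, then lifted straight off.

**Last checks:**
- **Arm:** the estimated angle at the stop was about 0.002 rad. After release the lens was at row 288 in the side view, against 287.3 predicted for a level arm.
- **Pawl:** the tab was at row 249.3 by eye and 250.0 by the network, against 248.9 predicted unpressed and 253.5 pressed. The pawl's return is read from this, not measured directly.
- **Contact:** the wrist force was about 0.5 N at the end, with the robot clear of everything.

**Weaker checks:**
- **Bystanders:** the jar and second dish were found within a few pixels of where they started, partly hidden by the gripper. I did not re-measure the tally counter or marker; the robot stayed away from them.
- **Culture dish:** it was only partly visible, and the point the network gave for it shifted from row 310 to row 317. I put this down to the lowered lens now covering part of it.
- **Networks:** the last top view did not find the tab, and in the side view some networks also reported false second finds.

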